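# Slide the solar cell up to the bench lamp

### The job

On the lamp bench, press the round release button on the carriage down with the fingertips and keep it down while you push the carriage along the rail until it rests against the end stop in front of the lamp; then let the button come up so the brake locks it there, and move clear. Never force the carriage along while its brake is on. Nothing needs grasping and nothing may be lifted: the solar cell must ride along seated in its slot, and the other things on the table stay where they are.

Things in the scene. Friction and masses are not known exactly. Their poses are not given: they have to be found in the camera images.
- bench: The lamp bench, fixed to the table: an aluminium rail 50 mm wide, 400 mm long, top 30 mm above the table, along its own y axis from y = -120 to +280 mm. Origin on the table under the rail's centre line; x across the rail, z up. A black lamp (head 60 mm across, y 215 to 275 mm, top 135 mm above the table) stands at the +y end; a low cap (44 mm above the table) closes the other.
- carriage (a joint): How far the grey carriage has slid along the bench's +y axis, in m: 0 farthest from the lamp, 0.160 against the end stop. It is 70 mm wide, 120 mm long, its deck 52 mm above the table; from rear to lamp side it carries the button, an upright push plate and the solar cell. Released, it slides with about 1.5 N of friction; with the brake on it takes about 15 N to drag.
- button_top (a point): Centre of the top of the round steel release button: 30 mm across, 68 mm above the table, 16 mm over the deck, in a 38 mm collar 6 mm high. Moves with carriage and button; axes of the bench. The push plate (50 mm wide across the rail, 6 mm thick, top 30 mm over the deck) stands on the lamp side, its face 20 mm from the button's centre; a fingertip on the button may also push against it.
- release (a joint): How far the release button is pressed, in m: 0 up (a spring brake clamps the carriage wherever it is), 0.006 fully down. Yields from 2 to 4 N, fully down at about 6.5 N; the brake is free from about 0.002 on, but keep it well over half down (past 0.003) while sliding. It springs up when let go.
- stop_face (a point): Middle of the top edge of the end stop's face that the carriage meets: a dark steel block 70 mm wide across the rail, 14 mm thick, top 58 mm above the table, at bench y = +175 mm, between carriage and lamp.
- cell_top (a point): Middle of the top edge of the solar cell, 114 mm above the table, 69 mm to the lamp side (bench +y) of the button's centre; axes of the bench. The cell is an upright white framed plate 60 mm wide across the rail, 8 mm thick, 62 mm high, on a foot 56 x 36 x 10 mm, its dark face to the lamp.
- cell (a joint): How far the solar cell (about 120 g) has been lifted out of its slot in the carriage, in m: 0 fully seated. Only its weight keeps it down.
- battery_box: Bystander: loose black battery box 60 x 80 x 22 mm, beside the rail. Origin at the centre of its underside.
- glue_stick: Bystander: loose upright glue stick, 29 mm across, 90 mm high, beside the rail. Origin at the centre of its underside.
- switch_block: Bystander: loose green terminal block 50 x 65 x 26 mm with two 12 mm high posts, beside the rail. Origin at the centre of its underside.
- eraser: Bystander: loose board eraser 50 x 110 x 32 mm, beside the rail. Origin at the centre of its underside.
- calculator: Bystander: loose pocket calculator 78 x 150 x 14 mm, beyond the rail's end away from the lamp. Origin at the centre of its underside.

How it is judged:
On the way, in this order (a step that is already met when the one before it is completed fails the run):
1. the release button is pressed more than half down while the carriage still stands well short of the stop (value of joint release above 0.003 m and value of joint carriage below 0.12 m), for 0.1 s.
2. the carriage is against its end stop, the button still held down (value of joint release above 0.003 m and value of joint carriage above 0.157 m), for 0.2 s.
At the end, for the whole second after the job is handed in: the carriage rests within 3 mm of its end stop, the release button is up again (within 1 mm), the carriage is at rest and the solar cell is seated in its slot (lifted less than 4 mm) (value of joint carriage between 0.157 and 0.165 m and value of joint release below 0.001 m and velocity of joint carriage between -0.005 and 0.005 m/s and not (value of joint cell above 0.004 m)); the robot touches nothing.
It fails at once if the carriage is forced along with the brake on (value of joint release below 0.001 m and value of joint carriage below 0.156 m and (velocity of joint carriage above 0.008 m/s or velocity of joint carriage below -0.008 m/s)).
It fails at once if the solar cell is lifted more than 4 mm out of its slot (value of joint cell above 0.004 m).
It fails at once if another thing on the table is moved by more than 15 mm (distance of any of battery_box, glue_stick, switch_block, eraser, calculator from where it was at the start of the episode above 0.015 m).
It also fails if it takes over 42 s, if anything falls off the work surface, if the arm or the gripper's body presses on something with over 40 N, if the wrist force passes 120 N, or if a joint passes its speed limit or range.

### The arm

A 6-joint arm with a two-finger parallel gripper is mounted at the origin on the work surface. World frame = base frame: x ahead of the robot, y to its left, z up, the work surface at z = 0. Lengths are in m, angles in rad, forces in N, time in s.
With the tool pointing down it reaches from about 0.25 to 0.725 m from the base axis. Payload 4 kg.
Tool frame: the origin (TCP) lies midway between the tips of the shut fingers; the grasp point (between the pads) lies 19 mm behind it; z points along the fingers, y is the direction in which the jaws open and shut (so a half turn about z gives the same grasp; the last joint's range is limited). The gripper opens to 85 mm and grips with 20 to 120 N. Pads are 22 mm wide; open, the fingers measure 114 mm over their backs; the gripper's body (76 mm by 85 mm) begins 54 mm behind the grasp point. The pads swing forward as they close: fully open they stand 13 mm farther back than shut.
Start: joints at [1.137, 0.241, 0.005, 1.335, 0, 1.571], TCP at [0.21, 0.454, 0.198] pointing down, gripper open.
Joint ranges: [-2.72, 2.72], [-1.05, 1.87], [-1.09, 1.28], [-1.99, 2.15], [-1.42, 1.44], [-3.14, 3.14]. Speed limits (rad/s): [2.79, 2.79, 3.14, 3.14, 3.14, 3.14].

### API

Orientations are given as [roll, pitch, yaw] about the fixed x, y, z axes, in that order (R = Rz(yaw) Ry(pitch) Rx(roll)).
In Python, from rig import observe, viewer, workorder gives the robot as it stands. The module is installed in compiled form; this text tells all that it offers.
- The arm moves only by the shell command python3 -m jog 'ROWS' [FORCE]. ROWS is a JSON object of lists of equal length, an entry for each row: "travel": the shift along the tool's x, y, z in cm, a list of three; "spin": the turn about the tool's z in rad; "hand": the opening, from -1 (shut) to 1 (fully open). A call has 1 to 20 rows; each row shifts and turns the commanded pose from where the row before left it, along the tool's axes as they then stand; what a row does not reach is not made up. A row lasts 1/10 s, in which the tool goes at most 50 mm and 8.59 degrees, less where a joint would pass 70% of its speed; a pose out of reach is approached as far as the arm can. A call with a gripper value outside its range is refused whole. The fingers move at their own pace and stop on an object; FORCE is the grip in N (left out, the last holds). Time passes only in rows, so rows that do not move let the fingers close. It gives the time, the measured TCP pose, the force and the opening at its end, in the units of the state.
- observe(): the state, without advancing time (a new reading comes with each control period).
- viewer.capture(name): name is "side" or "top" or "wrist"; returns a dict with "frame" (400x640x3 uint8, red, green, blue), "z_map" (400x640 float32, m along the optical axis (not along the pixel's ray), 0 where there is no reading), "K" (3x3 intrinsics, pixels), "position" and "rotation" of the camera in the world; the wrist camera has in their place "T_tool_cam" (4x4, takes a point from camera to tool coordinates, whose origin is the TCP and whose axes are the flange's). Camera axes: x right, y down, z forward; pixel columns grow to the right and rows downward; lengths in m; the calibration is good to about 2 mm. A picture is of the moment at which its call begins: read the wrist's pose just before it.
- workorder.hand_in(): hands the job in, once; it reports no verdict.
The state is a dict: "time": time; "qpos": joint angles; "qvel": joint speeds; "tau": joint torques, N m; "eef_pos": TCP position; "eef_rot": TCP orientation; "ft_force": force on the tool from outside, world axes, zero at the start; "moment": the same for the moment, N m; "grip_width": finger opening in m.
Only numpy, scipy, OpenCV 4.12 (cv2) and the standard library are available. Lean on these libraries where they do the work, as an engineer would, in place of code of your own. Each camera call takes 0.05 s, during which the arm holds its last target. There are 200 camera calls.

## Working session

There is one attempt and no reset: what is moved stays moved. The work goes in short steps, Python scripts to look and compute and a shell command to move; the robot and the scene stay as the last step left them, time stands still between calls to the robot, and variables do not carry over. Pictures are saved under pics/ and viewed, about 8 in all and at most 12, crops included, and the job is handed in when it is done.

```bash
mkdir -p pics; cat > h.py <<'E'
import numpy as np, cv2
from rig import observe, viewer, workorder
from scipy.spatial.transform import Rotation as R
def cloud(name):
    c=viewer.capture(name); z=c["z_map"]; K=c["K"]
    v,u=np.indices(z.shape)
    p=np.stack([(u-K[0,2])/K[0,0]*z,(v-K[1,2])/K[1,1]*z,z],-1)
    if name=="wrist":
        T=np.array(c["T_tool_cam"]); s=observe()
        p=p@T[:3,:3].T+T[:3,3]
        p=p@R.from_euler('xyz',s["eef_rot"]).as_matrix().T+np.array(s["eef_pos"])
    else:
        p=p@np.array(c["rotation"]).T+np.array(c["position"])
    p[z==0]=np.nan
    return c["frame"],p
E
python3 - <<'E'
from h import *
s=observe(); print({k:np.round(v,3) for k,v in s.items()})
f,p=cloud("top"); np.save("top.npy",p); cv2.imwrite("pics/top.png",f[:,:,::-1])
f,p=cloud("side"); np.save("side.npy",p); cv2.imwrite("pics/side.png",f[:,:,::-1])
E
```

```text
{'time': np.float64(0.0), 'qpos': array([ 1.137,  0.241,  0.004,  1.335, -0.   ,  1.571]), 'qvel': array([ 0.001,  0.   , -0.   , -0.002,  0.002,  0.001]), 'tau': array([ 2.0000e-03, -3.7232e+01,  2.5241e+01,  1.7000e-02,  0.0000e+00,
       -0.0000e+00]), 'eef_pos': array([0.21 , 0.453, 0.197]), 'eef_rot': array([-3.14 ,  0.   ,  2.708]), 'ft_force': array([ 0.46 , -0.095,  0.048]), 'moment': array([-0.037, -0.042, -0.001]), 'grip_width': np.float64(0.086)}Traceback (most recent call last):
  File "<stdin>", line 3, in <module>
  File "h.py", line 13, in cloud
    p=p@np.array(c["rotation"]).T+np.array(c["position"])
      ~~~~~~~~~~~~~~~~~~~~~~~~~~~^~~~~~~~~~~~~~~~~~~~~~~~
ValueError: operands could not be broadcast together with shapes (400,640) (3,)
```

```bash
sed -i 's/p=p@np.array(c\["rotation"\]).T/p=p@R.from_euler("xyz",c["rotation"]).as_matrix().T/' h.py
python3 - <<'E'
from h import *
for n in("top","side"):
    c=viewer.capture(n); print(n,c["rotation"],c["position"])
    f,p=cloud(n); np.save(n+".npy",p); cv2.imwrite(f"pics/{n}.png",f[:,:,::-1])
    print(p[200,320],p[300,100],p[350,500], np.nanpercentile(p[...,2],[1,20,50,99]))
E
```

```text
top [-3.03609173 -0.01665774 -1.59232099] [0.46673312 0.01616414 1.12699486]
[ 0.58485393 -0.00779648  0.02745261] [ 0.38077886  0.46982587 -0.00058577] [ 0.25407438 -0.39093262 -0.00384838] [-0.5982651  -0.0015319   0.0006769   0.07060547]
side [-2.38980042 -0.01336999 -0.16654658] [ 0.44161791 -0.60440914  0.72016282]
[0.55549569 0.02966347 0.03929803] [ 0.11988108 -0.12139326 -0.00038279] [ 8.08904781e-01 -3.30400753e-01  7.78734722e-05] [-0.51294899 -0.0033257  -0.00092696  0.25916205]
```

View pics/top.png

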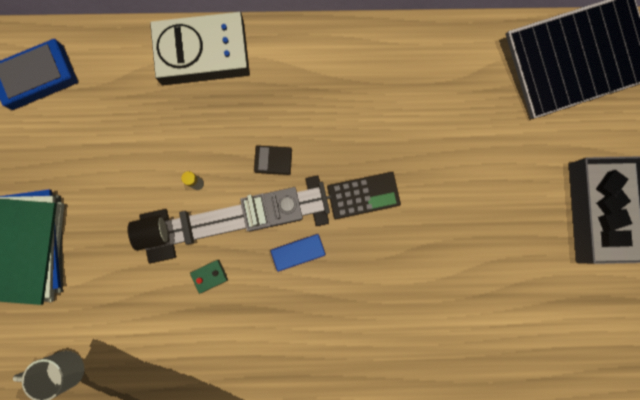

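View pics/side.png

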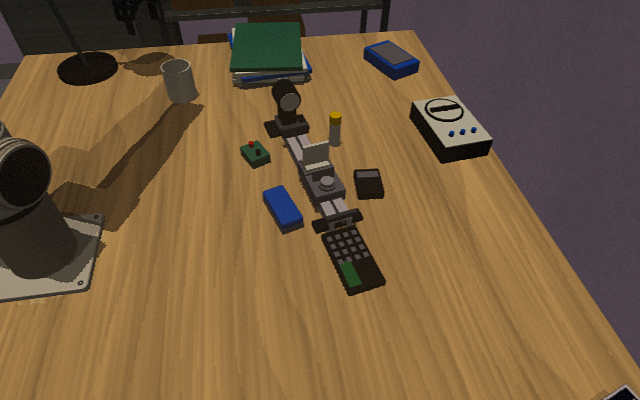

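Top view: button at about (287,204), cell (253,211), end stop (187,228), lamp (150,232), end cap (316,200). The side view agrees: the button sits behind the plate, which is behind the cell. Next I turn these pixels into positions.

```bash
python3 - <<'E'
from h import *
p=np.load("top.npy").reshape(-1,3); p=p[~np.isnan(p[:,0])]
q=np.load("top.npy")
for n,(u,v) in dict(button=(287,204),cell=(253,211),stop=(187,228),cap=(316,200),lamp=(150,232)).items():
    print(n,np.round(np.nanmedian(q[v-1:v+2,u-1:u+2].reshape(-1,3),0),4))
print("btn z grid",np.round(q[196:213:2,278:298:2,2]*1000))
# rail direction: dots on rail top between stop and carriage, plus carriage
sel=lambda u0,u1,v0,v1,z0,z1:(lambda a:a[(a[:,2]>z0)&(a[:,2]<z1)])(q[v0:v1,u0:u1].reshape(-1,3))
for n,a in dict(rail=sel(195,240,195,245,.02,.04),stop=sel(178,196,205,250,.05,.065),deck=sel(240,303,180,240,.045,.058),btn=sel(278,297,194,214,.0635,.075),cell=sel(238,268,188,235,.100,.125),cap=sel(304,330,170,230,.035,.05)).items():
    m=a.mean(0); r=cv2.minAreaRect((a[:,:2]*1000).astype(np.float32)); print(n,len(a),np.round(m,4),np.round(r[0],1),np.round(r[1],1),round(r[2],1))
E
```

```text
button [0.5734 0.0617 0.0691]
cell [0.5563 0.1271 0.1144]
stop [0.5284 0.2704 0.0575]
cap [0.5847 0.0009 0.0304]
lamp [0.5178 0.3232 0.1338]
btn z grid [[55. 54. 55. 56. 59. 57. 60. 52. 52. 50.]
 [52. 51. 59. 69. 66. 69. 68. 57. 54. 51.]
 [56. 58. 70. 67. 69. 68. 67. 70. 60. 50.]
 [55. 68. 66. 70. 68. 67. 66. 70. 58. 50.]
 [56. 69. 67. 69. 69. 69. 69. 72. 60. 54.]
 [51. 58. 70. 69. 66. 68. 69. 70. 58. 55.]
 [60. 57. 70. 67. 69. 71. 68. 67. 57. 48.]
 [81. 53. 57. 64. 66. 68. 60. 57. 53. 50.]
 [82. 50. 52. 59. 53. 57. 60. 52. 51. 54.]]
rail 1087 [0.5439 0.213  0.0302] [544.2 214.1] [ 50.4 107.6] 11.4
stop 248 [0.5312 0.2743 0.0573] [531.6 274.7] [69.7 15.1] 10.4
deck 1076 [0.5685 0.0874 0.0527] [567.9  96.7] [ 70.5 119.9] 11.4
btn 157 [0.5744 0.0622 0.068 ] [575.   63.8] [30.2 27.9] 84.7
cell 147 [0.5607 0.1296 0.1127] [560.8 130.5] [59.7  9.6] 11.3
cap 165 [ 0.5899 -0.0147  0.0434] [591.6  -7. ] [51.4 64.9] 78.0
```

Button is at about (0.5745, 0.0627, 0.068), with heights and sizes matching the description. The bench is turned +11.4°, and the carriage has about 115 mm to go. I'll shut the jaws and align tool x with the rail.

```bash
python3 -m jog '{"travel":[[0,0,0],[0,0,0],[0,0,0],[0,0,0],[0,0,0],[0,0,0],[0,0,0],[0,0,0],[0,0,0]],"spin":[0.134,0.134,0.134,0.134,0.134,0.134,0.134,0,0],"hand":[-1,-1,-1,-1,-1,-1,-1,-1,-1]}' 30
python3 -m jog '{"travel":[[-2.25,1.4,0],[-2.25,1.4,0],[-2.25,1.4,0],[-2.25,1.4,0],[-2.25,1.4,0],[-2.25,1.4,0],[-2.25,1.4,0],[-2.25,1.4,0],[-2.25,1.4,0],[-2.25,1.4,0],[-2.25,1.4,0],[-2.25,1.4,0],[-2.25,1.4,0],[-2.25,1.4,0],[-2.25,1.4,0],[-2.25,1.4,0],[-2.25,1.4,0],[-2.25,1.4,0],[-2.25,1.4,0],[-2.25,1.4,0]],"spin":[0,0,0,0,0,0,0,0,0,0,0,0,0,0,0,0,0,0,0,0],"hand":[-1,-1,-1,-1,-1,-1,-1,-1,-1,-1,-1,-1,-1,-1,-1,-1,-1,-1,-1,-1]}'
python3 -m jog '{"travel":[[0,0,0],[0,0,0],[0,0,0]],"spin":[0,0,0],"hand":[-1,-1,-1]}'
python3 - <<'E'
from h import *
s=observe(); print(np.round(s["eef_pos"],4),np.round(s["eef_rot"],4),s["grip_width"],np.round(s["ft_force"],2))
f,p=cloud("wrist"); np.save("w.npy",p); cv2.imwrite("pics/w1.png",f[:,:,::-1])
E
```

```text
time: 1.15
eef_pos: [0.2101, 0.4536, 0.1982]
eef_rot: [-3.141, 0.0, 1.773]
ft_force: [0.4, 0.4, -0.0]
grip_width: 0.0
time: 3.15
eef_pos: [0.5743, 0.0671, 0.1982]
eef_rot: [-3.141, -0.0, 1.772]
ft_force: [1.9, 0.1, 0.2]
grip_width: 0.0001
time: 3.45
eef_pos: [0.573, 0.0684, 0.1982]
eef_rot: [-3.141, -0.0, 1.771]
ft_force: [-0.1, -1.0, -1.3]
grip_width: -0.0
[0.573  0.0684 0.1982] [-3.1409e+00 -4.0000e-04  1.7712e+00] -1.4741656352375315e-06 [-0.07 -1.   -1.28]
```

View pics/w1.png

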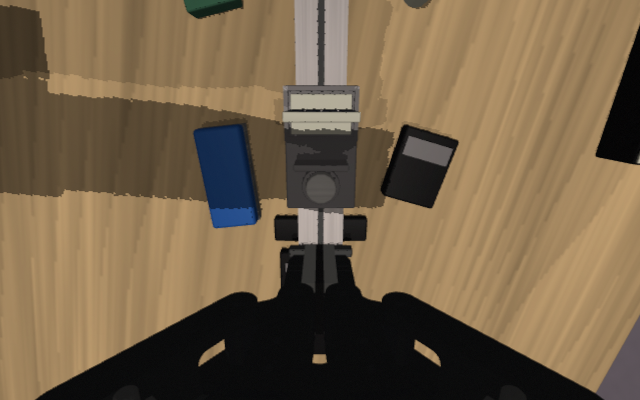

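The wrist view shows the rail vertical in the picture. The button is at (321,186), the plate top at (321,160), and the fingertips are lined up with the rail at x≈320.

```bash
python3 - <<'E'
from h import *
p=np.load("w.npy"); t=np.array([0.573,0.0684])
a=1.771; ex=np.array([np.cos(a),np.sin(a)]); ey=np.array([np.sin(a),-np.cos(a)])
def rep(n,u0,u1,v0,v1,z0,z1):
    b=p[v0:v1,u0:u1].reshape(-1,3); b=b[(b[:,2]>z0)&(b[:,2]<z1)]
    l=np.c_[(b[:,:2]-t)@ex,(b[:,:2]-t)@ey].astype(np.float32)*1000; r=cv2.minAreaRect(l)
    print(n,len(b),"z",np.round(np.median(b[:,2]),4),"tool xy mm min",np.percentile(l,2,0),"max",np.percentile(l,98,0),np.round(b.mean(0),4),"ang",r[2])
rep("btn",300,342,168,206,.0635,.073)
rep("plate",290,352,140,172,.076,.09)
rep("cell",280,362,105,125,.105,.12)
rep("deck",280,362,85,212,.047,.056)
E
```

```text
btn 722 z 0.0676 tool xy mm min [-19.117155 -11.87977 ] max [ 7.4871836 14.64447  ] [0.5755 0.0632 0.0676] ang 0.3419428765773773
plate 385 z 0.0815 tool xy mm min [ 14.273413 -22.040491] max [19.722893 24.858385] [0.5708 0.0854 0.0813] ang 89.93148040771484
cell 920 z 0.1134 tool xy mm min [ 59.114567 -27.14241 ] max [67.22617  30.067398] [0.5619 0.1306 0.1131] ang 89.86304473876953
deck 4319 z 0.0518 tool xy mm min [-29.320948 -32.581207] max [87.13073  35.475594] [0.5696 0.0925 0.0522] ang 89.84590911865234
```

```bash
python3 -m jog '{"travel":[[-0.1,0.14,0.5],[0,0,1.1],[0,0,1.1],[0,0,1.1],[0,0,1.1],[0,0,1.1],[0,0,1.1],[0,0,1.1],[0,0,1.1],[0,0,1.1],[0,0,1.1],[0,0,0.8],[0,0,0],[0,0,0],[0,0,0]],"spin":[0,0,0,0,0,0,0,0,0,0,0,0,0,0,0],"hand":[-1,-1,-1,-1,-1,-1,-1,-1,-1,-1,-1,-1,-1,-1,-1]}'
python3 -m jog '{"travel":[[0,0,0.2],[0,0,0.2],[0,0,0.2],[0,0,0.2],[0,0,0],[0,0,0],[0,0,0]],"spin":[0,0,0,0,0,0,0],"hand":[-1,-1,-1,-1,-1,-1,-1]}'
```

```text
time: 5.0
eef_pos: [0.5757, 0.0673, 0.0759]
eef_rot: [3.14, 0.0, 1.77]
ft_force: [0.4, -0.7, 0.7]
grip_width: -0.0002
time: 5.7
eef_pos: [0.5752, 0.0672, 0.0674]
eef_rot: [3.141, 0.0, 1.77]
ft_force: [0.4, 1.4, -0.5]
grip_width: 0.0003
```

```bash
python3 -m jog '{"travel":[[0,0,0.15],[0,0,0.15],[0,0,0],[0,0,0]],"spin":[0,0,0,0],"hand":[-1,-1,-1,-1]}'
python3 -m jog '{"travel":[[0,0,0.15],[0,0,0.1],[0,0,0],[0,0,0]],"spin":[0,0,0,0],"hand":[-1,-1,-1,-1]}'
```

```text
time: 6.1
eef_pos: [0.5751, 0.0672, 0.0642]
eef_rot: [-3.141, -0.0, 1.77]
ft_force: [0.5, 0.3, -0.5]
grip_width: -0.0003
time: 6.5
eef_pos: [0.5751, 0.0672, 0.0618]
eef_rot: [-3.142, -0.0, 1.77]
ft_force: [-0.2, -0.2, 0.6]
grip_width: 0.0
```

```bash
python3 -m jog '{"travel":[[0,0,0.1],[0,0,0],[0,0,0]],"spin":[0,0,0],"hand":[-1,-1,-1]}'
python3 - <<'E'
from h import *
s=observe(); print(np.round(s["eef_pos"],4),np.round(s["ft_force"],2),np.round(s["tau"],2))
f,p=cloud("side"); np.save("s2.npy",p); cv2.imwrite("pics/s2.png",cv2.resize(f[110:250,240:420],None,fx=4,fy=4,interpolation=cv2.INTER_CUBIC)[:,:,::-1])
f,p=cloud("wrist"); np.save("w2.npy",p); cv2.imwrite("pics/w2.png",f[:,:,::-1])
E
```

```text
time: 6.8
eef_pos: [0.5751, 0.0672, 0.0608]
eef_rot: [-3.142, -0.0, 1.77]
ft_force: [0.2, -0.2, -0.9]
grip_width: 0.0002
[0.5751 0.0672 0.0608] [ 0.24 -0.15 -0.9 ] [  0.   -46.43  23.01   0.    -0.    -0.  ]
```

View pics/s2.png

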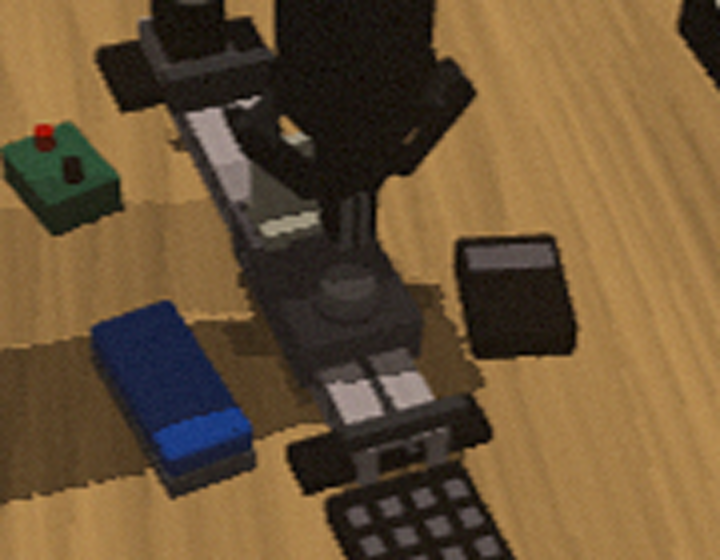

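View pics/w2.png

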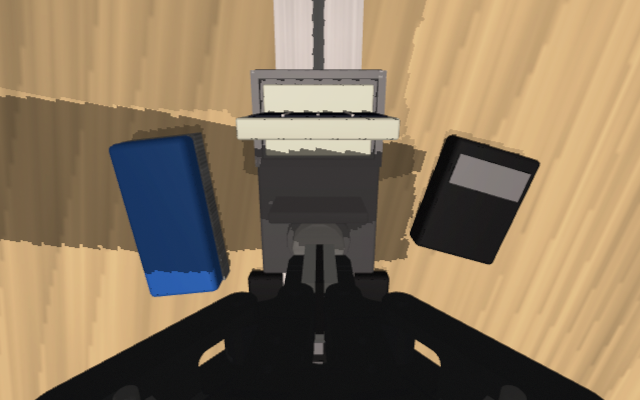

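The side crop shows the fingers above or behind the button at (347,285), and the button looks untouched. In the wrist view the front of the button shows at (320,237), just ahead of the tips. I'll measure tip against button in depth.

```bash
python3 - <<'E'
from h import *
t=np.array([0.5751,0.0672]); a=1.770; ex=np.array([np.cos(a),np.sin(a)]); ey=np.array([np.sin(a),-np.cos(a)])
p=np.load("w2.npy")
print("wrist col 308,332: v, tool x,y, z (mm)")
for v in range(190,300,6):
    print(v,*[np.round([(p[v,u,:2]-t)@ex*1e3,(p[v,u,:2]-t)@ey*1e3,p[v,u,2]*1e3]) for u in (308,320,334)])
q=np.load("s2.npy")
print("side")
for v in range(150,196,3):
    u=327; print(v,*[np.round([(q[v,u,:2]-t)@ex*1e3,(q[v,u,:2]-t)@ey*1e3,q[v,u,2]*1e3]) for u in (322,327,331)])
E
```

```text
wrist col 308,332: v, tool x,y, z (mm)
190 [24. -6. 52.] [24.  0. 51.] [24.  9. 52.]
196 [21. -6. 52.] [21.  1. 52.] [21.  9. 53.]
202 [21. -6. 64.] [21.  0. 65.] [21.  8. 65.]
208 [21. -6. 75.] [21.  0. 75.] [21.  8. 75.]
214 [20. -6. 81.] [20.  0. 82.] [20.  7. 82.]
220 [17. -6. 82.] [17.  0. 82.] [17.  7. 82.]
226 [ 8. -6. 66.] [ 8.  1. 68.] [ 7.  8. 65.]
232 [ 4. -6. 67.] [ 4.  1. 67.] [ 5.  8. 68.]
238 [ 1. -6. 68.] [ 1.  1. 67.] [ 1.  8. 68.]
244 [11. -5. 97.] [11.  0. 97.] [-3.  8. 67.]
250 [ 10.  -5. 103.] [ 11.   0. 104.] [ 11.   7. 104.]
256 [ 11.  -5. 111.] [ 11.   0. 110.] [ 11.   6. 110.]
262 [ 11.  -4. 115.] [ 10.   0. 114.] [ 10.   6. 114.]
268 [ 11.  -4. 120.] [ 11.   0. 121.] [ 11.   6. 120.]
274 [nan nan nan] [ 10.   0. 124.] [ 11.   6. 124.]
280 [ 11.  -4. 129.] [ 11.   0. 130.] [ 11.   6. 129.]
286 [ 12.  -4. 136.] [  9.   0. 130.] [ 11.   5. 134.]
292 [ 11.  -4. 138.] [  7.   0. 131.] [ 12.   5. 139.]
298 [ 12.  -4. 142.] [  4.   0. 130.] [ 12.   5. 142.]
side
150 [-17. -18. 162.] [-18.  -8. 160.] [-13.   3. 153.]
153 [-11. -15. 149.] [-13.  -6. 148.] [-12.   3. 145.]
156 [-13. -16. 143.] [-14.  -6. 141.] [-14.   3. 138.]
159 [-10. -15. 133.] [-14.  -6. 133.] [-11.   4. 128.]
162 [ -9. -14. 123.] [-12.  -5. 123.] [-12.   4. 120.]
165 [ -6. -13. 113.] [-12.  -5. 115.] [-13.   4. 113.]
168 [ -6. -13. 104.] [-12.  -4. 106.] [-7.  7. 99.]
171 [14. -5. 75.] [-13.  -4.  98.] [14. 16. 69.]
174 [14. -4. 66.] [15.  8. 62.] [13. 16. 61.]
177 [ 6. -8. 66.] [ 1.  2. 67.] [-1. 10. 66.]
180 [ -4. -11.  67.] [-9. -2. 68.] [-8.  8. 64.]
183 [-13. -15.  67.] [-16.  -5.  67.] [-19.   3.  67.]
186 [-14. -15.  60.] [-19.  -6.  61.] [-20.   3.  59.]
189 [-18. -17.  55.] [-22.  -7.  55.] [-24.   2.  54.]
192 [-23. -19.  51.] [-26.  -8.  50.] [-29.  -0.  51.]
195 [-32. -22.  52.] [-31. -10.  47.] [-31.  -1.  44.]
```

Both cameras put the real fingertips at z≈97 mm, while the reported TCP z is 61. The button still reads 67–68 mm and there is no force, so the fingers end about 36 mm short of the nominal TCP. Before going lower I'll check clearance of the gripper body and camera to the cell (back face about 60 mm ahead, top 114 mm).

```bash
python3 - <<'E'
from h import *
t=np.array([0.5751,0.0672]); a=1.770; ex=np.array([np.cos(a),np.sin(a)]); ey=np.array([np.sin(a),-np.cos(a)])
c=viewer.capture("wrist"); print(np.round(c["T_tool_cam"],3))
s=observe(); print(np.round(s["qpos"],3))
f,pt=cloud("top")
for n,P in (("side",np.load("s2.npy")),("wrist",np.load("w2.npy")),("top",pt)):
    P=P.reshape(-1,3); L=np.c_[(P[:,:2]-t)@ex,(P[:,:2]-t)@ey,P[:,2]]*1e3
    L=L[(abs(L[:,0])<150)&(abs(L[:,1])<90)]
    for z0 in range(90,260,10):
        m=L[(L[:,2]>=z0)&(L[:,2]<z0+10)]
        # exclude cell
        m=m[~((m[:,0]>50)&(m[:,0]<75)&(m[:,2]<118))]
        if len(m)>5: print(n,z0,len(m),"x",np.round(np.percentile(m[:,0],[1,99])),"y",np.round(np.percentile(m[:,1],[1,99])))
E
```

```text
[[ 0.002 -0.957 -0.289  0.073]
 [ 1.     0.002 -0.    -0.   ]
 [ 0.001 -0.289  0.957 -0.175]
 [ 0.     0.     0.     1.   ]]
[ 0.116  0.486 -0.007  1.078  0.     1.488]
side 90 12 x [-14.  -5.] y [-13.   6.]
side 100 47 x [-13.   6.] y [-16.  11.]
side 110 54 x [-13.   5.] y [-16.  11.]
side 120 48 x [-13.   3.] y [-16.  11.]
side 130 64 x [-15.  -4.] y [-30.  26.]
side 140 167 x [-15.   8.] y [-36.  34.]
side 150 137 x [-18.  10.] y [-45.  41.]
side 160 171 x [-20.   5.] y [-52.  51.]
side 170 182 x [-19.  -3.] y [-59.  56.]
side 180 284 x [-21.  10.] y [-63.  58.]
side 190 229 x [-22.   3.] y [-51.  47.]
side 200 117 x [-20.   5.] y [-43.  38.]
side 210 42 x [-13.   7.] y [-41.  35.]
side 220 137 x [-40.   5.] y [-39.  24.]
side 230 168 x [-40.   4.] y [-39.  27.]
side 240 187 x [-39.   5.] y [-39.  27.]
side 250 190 x [-39.   4.] y [-39.  28.]
wrist 90 86 x [ 6. 11.] y [-7.  7.]
wrist 100 593 x [ 6. 11.] y [-13.  13.]
wrist 110 755 x [ 6. 11.] y [-13.  14.]
wrist 120 693 x [-5. 11.] y [-13.  13.]
wrist 130 1706 x [-10.  14.] y [-26.  27.]
wrist 140 5784 x [-9. 14.] y [-36.  36.]
wrist 150 6472 x [-9. 17.] y [-43.  43.]
wrist 160 10197 x [-7. 17.] y [-50.  51.]
wrist 170 12591 x [ 3. 18.] y [-58.  58.]
wrist 180 3149 x [12. 20.] y [-57.  58.]
```

Clear: at the pressing depth the lowest wide parts stay above 130 mm. Down to just above contact, then small steps watching the force.

```bash
python3 -m jog '{"travel":[[0,0,0.6],[0,0,0.6],[0,0,0.6],[0,0,0.6],[0,0,0],[0,0,0]],"spin":[0,0,0,0,0,0],"hand":[-1,-1,-1,-1,-1,-1]}'
python3 -m jog '{"travel":[[0,0,0.2],[0,0,0],[0,0,0]],"spin":[0,0,0],"hand":[-1,-1,-1]}'
python3 -m jog '{"travel":[[0,0,0.2],[0,0,0],[0,0,0]],"spin":[0,0,0],"hand":[-1,-1,-1]}'
python3 -m jog '{"travel":[[0,0,0.2],[0,0,0],[0,0,0]],"spin":[0,0,0],"hand":[-1,-1,-1]}'
python3 -m jog '{"travel":[[0,0,0.2],[0,0,0],[0,0,0]],"spin":[0,0,0],"hand":[-1,-1,-1]}'
```

```text
time: 7.6
eef_pos: [0.575, 0.0672, 0.0365]
eef_rot: [-3.141, -0.0, 1.77]
ft_force: [-0.4, 0.2, 1.0]
grip_width: 0.0003
time: 7.9
eef_pos: [0.5754, 0.0672, 0.0351]
eef_rot: [3.141, 0.0, 1.77]
ft_force: [-0.5, -0.1, 1.0]
grip_width: -0.0001
time: 8.2
eef_pos: [0.5755, 0.0673, 0.0335]
eef_rot: [3.141, 0.0, 1.77]
ft_force: [-1.9, -0.5, 4.7]
grip_width: -0.0
time: 8.5
eef_pos: [0.5755, 0.0673, 0.0316]
eef_rot: [3.14, 0.0, 1.77]
ft_force: [-2.1, -0.1, 5.5]
grip_width: 0.0001
time: 8.8
eef_pos: [0.5755, 0.0673, 0.0297]
eef_rot: [3.14, 0.0, 1.77]
ft_force: [-1.6, 0.2, 6.9]
grip_width: -0.0001
```

Contact came at TCP z≈0.035, with force following the spring: 4.7, 5.5, then 6.9 N. One more step to bottom it.

```bash
python3 -m jog '{"travel":[[0,0,0.2],[0,0,0],[0,0,0]],"spin":[0,0,0],"hand":[-1,-1,-1]}'
```

```text
time: 9.1
eef_pos: [0.5756, 0.0673, 0.0287]
eef_rot: [3.14, 0.0, 1.77]
ft_force: [-3.8, -0.3, 11.0]
grip_width: 0.0001
```

Bottomed at 11 N. Now slide, gently first.

```bash
python3 -m jog '{"travel":[[0.1,0,0],[0.1,0,0],[0.2,0,0],[0.2,0,0],[0.2,0,0],[0.2,0,0],[0.2,0,0],[0.2,0,0],[0,0,0],[0,0,0]],"spin":[0,0,0,0,0,0,0,0,0,0],"hand":[-1,-1,-1,-1,-1,-1,-1,-1,-1,-1]}'
python3 - <<'E'
from h import *
f,p=cloud("wrist"); np.save("w3.npy",p); cv2.imwrite("pics/w3.png",f[:,:,::-1])
s=observe(); t=np.array(s["eef_pos"])[:2]
q=p.reshape(-1,3); a=1.77; ex=np.array([np.cos(a),np.sin(a)])
m=q[(q[:,2]>.105)&(q[:,2]<.12)]; m=m[(m[:,:2]-t)@ex>.04]
print(len(m),m.mean(0),"cell ahead of TCP",((m[:,:2]-t)@ex).mean())
E
```

```text
time: 10.1
eef_pos: [0.5729, 0.0807, 0.0287]
eef_rot: [3.14, 0.001, 1.77]
ft_force: [-2.8, -1.1, 11.3]
grip_width: -0.0003
7300 [0.55911768 0.14363747 0.11294206] cell ahead of TCP 0.06445458659323665
```

View pics/w3.png

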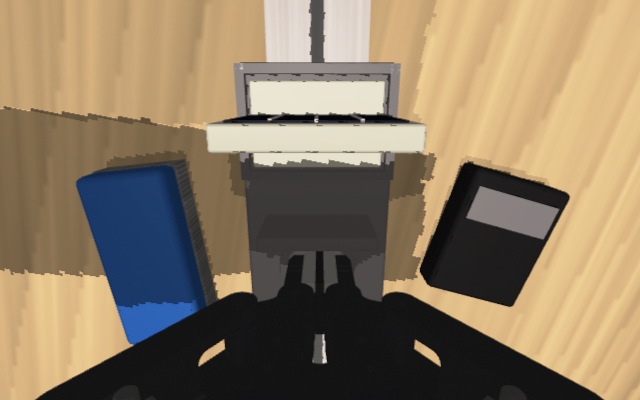

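The cell at (316,138) is still seated and has moved 13 mm with the finger, and the force on the button is steady at 11 N. About 100 mm to go.

```bash
python3 -m jog '{"travel":[[0.2,0,0],[0.3,0,0],[0.5,0,0],[0.5,0,0],[0.5,0,0],[0.5,0,0],[0.5,0,0],[0.5,0,0],[0.5,0,0],[0.5,0,0],[0.5,0,0],[0.5,0,0],[0.5,0,0],[0.5,0,0],[0.5,0,0],[0.5,0,0],[0.5,0,0],[0.3,0,0],[0.2,0,0],[0,0,0]],"spin":[0,0,0,0,0,0,0,0,0,0,0,0,0,0,0,0,0,0,0,0],"hand":[-1,-1,-1,-1,-1,-1,-1,-1,-1,-1,-1,-1,-1,-1,-1,-1,-1,-1,-1,-1]}'
python3 -m jog '{"travel":[[0.2,0,0],[0.2,0,0],[0.2,0,0],[0.1,0,0],[0,0,0],[0,0,0]],"spin":[0,0,0,0,0,0],"hand":[-1,-1,-1,-1,-1,-1]}'
```

```text
time: 12.15
eef_pos: [0.5561, 0.1644, 0.0287]
eef_rot: [3.14, 0.0, 1.77]
ft_force: [-2.1, -0.4, 11.4]
grip_width: -0.0001
time: 12.75
eef_pos: [0.5547, 0.171, 0.0287]
eef_rot: [3.14, 0.0, 1.77]
ft_force: [-2.7, -1.4, 11.6]
grip_width: 0.0001
```

```bash
for i in 1 ; do python3 -m jog '{"travel":[[0.2,0,0],[0.2,0,0],[0.1,0,0],[0,0,0],[0,0,0]],"spin":[0,0,0,0,0],"hand":[-1,-1,-1,-1,-1]}'
python3 -m jog '{"travel":[[0.2,0,0],[0.1,0,0],[0,0,0],[0,0,0]],"spin":[0,0,0,0],"hand":[-1,-1,-1,-1]}'
python3 -m jog '{"travel":[[0.2,0,0],[0,0,0],[0,0,0]],"spin":[0,0,0],"hand":[-1,-1,-1]}'; done
python3 - <<'E'
from h import *
s=observe(); t=np.array(s["eef_pos"])[:2]; a=1.77; ex=np.array([np.cos(a),np.sin(a)])
f,p=cloud("top"); q=p.reshape(-1,3)
d=(q[:,:2]-t)@ex; l=abs((q[:,:2]-t)@np.array([ex[1],-ex[0]]))<.03
f2,w=cloud("wrist"); m=w.reshape(-1,3); m=m[(m[:,2]>.105)&(m[:,2]<.12)]; dm=(m[:,:2]-t)@ex
print("cell",m[dm>.04].mean(0),dm[dm>.04].mean())
cv2.imwrite("pics/w4.png",f2[:,:,::-1])
E
```

```text
time: 13.25
eef_pos: [0.5538, 0.1759, 0.0287]
eef_rot: [3.14, 0.0, 1.77]
ft_force: [-2.6, -2.3, 11.2]
grip_width: 0.0001
time: 13.65
eef_pos: [0.5532, 0.1789, 0.0287]
eef_rot: [3.14, 0.0, 1.77]
ft_force: [-2.3, -2.3, 10.5]
grip_width: 0.0001
time: 13.95
eef_pos: [0.5529, 0.1804, 0.0287]
eef_rot: [3.14, 0.001, 1.769]
ft_force: [-2.2, -2.9, 10.8]
grip_width: 0.0003
cell [0.53908221 0.24339894 0.11297689] 0.06444042562647752
```

View pics/w4.png

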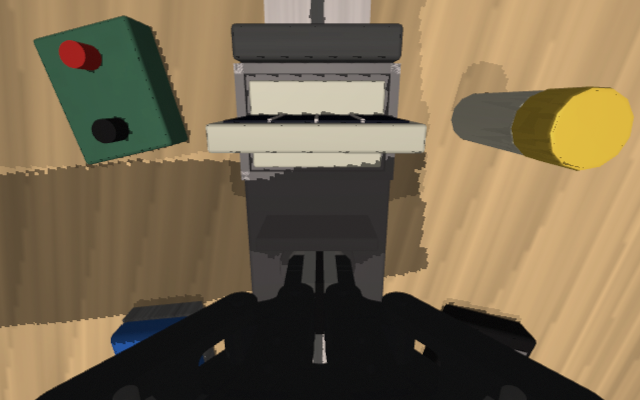

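The carriage front (y≈68) is practically at the stop (y≈55) and the cell is seated. The cell has gone 115 mm, but the along-rail force isn't clearly up yet, so I keep pushing.

```bash
for i in 1; do python3 -m jog '{"travel":[[0.2,0,0],[0,0,0],[0,0,0]],"spin":[0,0,0],"hand":[-1,-1,-1]}'
python3 -m jog '{"travel":[[0.2,0,0],[0,0,0],[0,0,0]],"spin":[0,0,0],"hand":[-1,-1,-1]}'; done
python3 - <<'E'
from h import *
s=observe(); t=np.array(s["eef_pos"])[:2]; a=1.77; ex=np.array([np.cos(a),np.sin(a)])
f2,w=cloud("wrist"); m=w.reshape(-1,3); m=m[(m[:,2]>.105)&(m[:,2]<.12)]; dm=(m[:,:2]-t)@ex
print("cell",m[dm>.04].mean(0),dm[dm>.04].mean())
E
```

```text
time: 14.35
eef_pos: [0.5529, 0.1805, 0.0287]
eef_rot: [3.14, 0.005, 1.768]
ft_force: [-1.6, -7.3, 10.8]
grip_width: 0.0004
time: 14.65
eef_pos: [0.5529, 0.182, 0.0287]
eef_rot: [3.139, 0.006, 1.768]
ft_force: [-0.5, -7.2, 10.7]
grip_width: -0.0002
cell [0.53914237 0.24345143 0.11293844] 0.06300953521456032
```

The cell stopped while the finger advanced 1.6 mm with 7 N along the rail, so the carriage is against the stop with the button down. Now straight up and clear.

```bash
python3 -m jog '{"travel":[[0,0,0],[0,0,0],[0,0,-0.2],[0,0,-0.2],[0,0,-0.2],[0,0,-0.2],[0,0,-0.2],[0,0,-0.5],[0,0,-1],[0,0,-1.5],[0,0,-1.5],[0,0,-1.5],[0,0,-1.5],[0,0,-1.5],[0,0,-1.5],[0,0,-1.5],[0,0,0],[0,0,0]],"spin":[0,0,0,0,0,0,0,0,0,0,0,0,0,0,0,0,0,0],"hand":[-1,-1,-1,-1,-1,-1,-1,-1,-1,-1,-1,-1,-1,-1,-1,-1,-1,-1]}'
python3 - <<'E'
from h import *
s=observe(); t=np.array(s["eef_pos"])[:2]; a=1.77; ex=np.array([np.cos(a),np.sin(a)]); ey=np.array([ex[1],-ex[0]])
print(np.round(s["eef_pos"],4),np.round(s["ft_force"],2))
f,w=cloud("wrist"); cv2.imwrite("pics/w5.png",f[:,:,::-1])
m=w.reshape(-1,3); L=np.c_[(m[:,:2]-t)@ex,(m[:,:2]-t)@ey]
c=(m[:,2]>.105)&(m[:,2]<.12)&(L[:,0]>.04)&(abs(L[:,1])<.04); print("cell",m[c].mean(0),"n",c.sum())
b=(m[:,2]>.058)&(m[:,2]<.074)&(np.hypot(L[:,0]+.008,L[:,1])<.011); print("button z",np.median(m[b,2]),b.sum())
for z0,z1,n in((.0475,.0545,"deck"),(.0555,.061,"stop")):
    k=(m[:,2]>z0)&(m[:,2]<z1)&(abs(L[:,1])<.03)&(L[:,0]>.07)&(L[:,0]<.13)
    print(n,k.sum(),np.percentile(L[k,0],[2,50,98])*1e3)
E
```

```text
time: 16.5
eef_pos: [0.5515, 0.1855, 0.1573]
eef_rot: [3.141, -0.001, 1.77]
ft_force: [-0.7, -0.8, -0.7]
grip_width: -0.0001
[0.5515 0.1855 0.1573] [-0.68 -0.76 -0.66]
cell [0.53373433 0.26709171 0.1126274 ] n 2048
button z 0.06680417391868142 510
deck 651 [73.60553875 79.66034774 98.38522746]
stop 1712 [70.51678339 89.29190533 97.44417544]
```

View pics/w5.png

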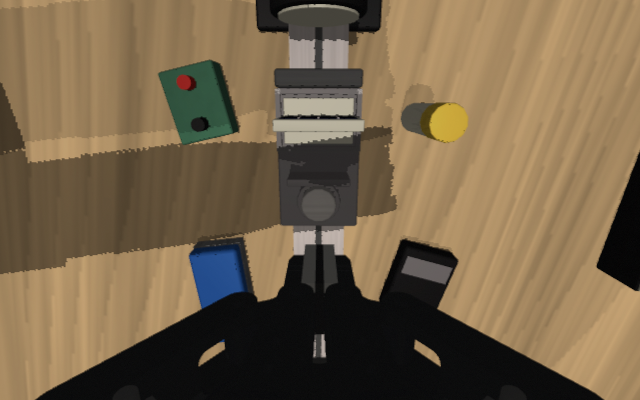

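The carriage sits right at the stop ((318,85) against (318,78)), the button at (318,204) is up, the cell is seated, and the gripper is clear. That cell mean took in some lamp points, so I recheck it tightly, check the bystanders, and hand in.

```bash
python3 - <<'E'
from h import *
s=observe(); a=1.77; ex=np.array([np.cos(a),np.sin(a)])
f,w=cloud("wrist"); m=w[110:135,268:370].reshape(-1,3); k=m[(m[:,2]>.108)&(m[:,2]<.12)]; print("cell",k.mean(0),len(k))
b=w[195:213,309:328].reshape(-1,3); print("button",np.nanmedian(b,0))
st=w[66:84,285:352].reshape(-1,3); st=st[(st[:,2]>.054)&(st[:,2]<.062)]
print("stop-face to cell along rail (want ~40 if seated: 25+..)", ((st[:,:2]-k[:,:2].mean(0))@ex).min()*1e3, "button->stop face",((st[:,:2]-np.nanmedian(b,0)[:2])@ex).min()*1e3)
d0=np.load("top.npy"); f1,d1=cloud("top"); g=cv2.imread("pics/top.png")[:,:,::-1]
for n,(u0,u1,v0,v1) in dict(glue=(180,200,168,190),switch=(188,230,258,295),eraser=(268,328,233,272),calc=(332,402,172,218),battery=(252,294,143,176)).items():
    print(n,"mean image diff",np.abs(g[v0:v1,u0:u1].astype(float)-f1[v0:v1,u0:u1]).mean().round(1))
workorder.hand_in()
E
```

```text
cell [0.53910111 0.24290642 0.11263835] 1269
button [0.55131175 0.17614861 0.06709872]
stop-face to cell along rail (want ~40 if seated: 25+..) 28.050110016584092 button->stop face 95.90410185692193
glue mean image diff 56.1
switch mean image diff 44.6
eraser mean image diff 5.3
calc mean image diff 2.5
battery mean image diff 1.9
the job is handed in; nothing more can be done
```

I carried out the full sequence and handed the job in at about 17 s of the 42 s allowed. I pressed the button to its stop, slid the carriage about 115 mm to the end stop with the button held down, then lifted straight off and clear. No verdict was reported.

**Surprise on the way:** the real fingertips end about 36 mm short of the reported TCP. My first descent pressed nothing. Both cameras showed this, so I went lower until the force showed contact.

**Button while sliding:** about 11 N was on it throughout, against the 6.5 N that fully presses it.

**Carriage at the stop:** it stopped while the finger advanced another 1.6 mm, with about 7 N along the rail. After I let go, the cell had not moved back by more than about 0.5 mm.

**Button and cell at the end:** the button reads z 67.1 mm, against 67.6 mm before pressing. The cell top reads 112.6 mm, against about 113 mm before, so it is seated.

**Gripper:** it stands well clear, with the force back to noise level.

**Bystanders:** the image comparison shows little change for the eraser, calculator and battery box. It showed large differences for the glue stick and switch block. I put those down to the arm or its shadow over that part of the top view, but did not measure their positions before and after. In the wrist pictures both stand upright beside the rail, clear of the carriage. The robot felt no unexpected contact.

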